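# Eject a cured resin casting from its mould and slide it onto the receiving stand

## Task

Demould the cured resin block: swing the keeper bar well clear of the cavity (turned more than about 70 degrees from straight), push the ejector grip along its track to the far end so that the block rises out of the mould, then slide the block sideways, without lifting or tipping it, until it lies wholly on the steel stand beside the mould. Afterwards push the ejector grip back to its starting end so that the ejector drops, leave the keeper bar swung clear, and leave the other things on the bench where they are.

Things in the scene. Friction and masses are not known exactly. Their poses are not given: they have to be found in the camera images.
- mould: Mould, fixed: aluminium block, open cavity in its flat top. Origin on the bench below the cavity's centre; x away from the robot, y left, z up. In this frame, mm: deck at z 66, x -65 to 95, y -65 to 65; cavity 94 (x) by 68 (y), centred. In front a grey ledge (x -125 to -65, y -75 to 75, top z 40) carries the ejector slide; the keeper's upright pivot is at x 76, y 0.
- casting: The block: amber-beige resin, 90 (x) by 64 (y) by 26 mm high, about 0.2 kg, two brown discs in its top. Origin: centre of its underside. Starts in the cavity with 2 mm of play all round, underside at z 36 mm in the mould's frame, top 4 mm below the deck. With the ejector up its underside is at z 67, 1 mm above the deck: it can be pushed off to either side.
- corner_a (a point): A lower corner of the casting: +45, +32 mm from the casting's origin.
- corner_b (a point): A lower corner of the casting: +45, -32 mm from the casting's origin.
- corner_c (a point): A lower corner of the casting: -45, +32 mm from the casting's origin.
- corner_d (a point): A lower corner of the casting: -45, -32 mm from the casting's origin.
- ejector_slide (a joint): Travel of the ejector grip along its straight track, 0 to 0.09 m: 0 is the end towards the mould's -y (ejector down, the starting end), 0.09 the end towards +y (ejector plate up by 31 mm, in proportion to the travel). It stays where it is left; 3 to 5 N moves it.
- slide_grip_top (a point): Centre of the top of the ejector grip: a black upright block 28 (mould x) by 20 (mould y) by 40 mm high on an aluminium track on the ledge. In the mould's frame, mm: x -97, y -45 + travel, z 94.5; its foot is at z 54.5.
- keeper (a joint): Angle of the keeper bar about its upright pivot, -1.75 to 1.75 rad: 0 is straight across the cavity towards the robot; positive is counter-clockwise from above (free end goes to the mould's -y). Either side will do (on the side of the stand it needs 1.5 or more to be out of the way of the block); clear beyond 1.2. It stays where left; 1 to 2 N at the knob moves it.
- keeper_knob (a point): Centre of the top of the keeper's knob: upright black cylinder 18 mm in diameter, 31 mm tall above the bar, 104 mm from the pivot. Steel bar 20 mm wide, from z 70 to 80 in the mould's frame (mm); knob top at z 111. Turned, the bar passes above whatever stands beside the mould.
- stand: Receiving stand, fixed: flat steel plate 124 (x) by 110 mm (y), top at z 64 mm, 2 mm below the mould's deck, on a grey foot. It is close against the mould's left or right side (gap 3 to 8 mm), square with it, its centre about 126 mm from the cavity's. Origin on the bench under its centre; axes parallel to the mould's.
- slide_box: Closed slide box, fixed, 122 by 102 by 43 mm high, grey with a white lid, on the mould's other side. Not part of the job. Origin under its centre.
- puck: Bystander: round resin casting 70 mm across, 22 mm high. Origin under its centre.
- jar: Bystander: jar 60 mm across, 75 mm high. Origin under its centre.
- bottle: Bystander: bottle 56 mm across, 120 mm high. Origin under its centre.
- beaker: Bystander: clear plastic beaker 70 mm across, 80 mm high. Origin under its centre.
- spatula: Bystander: spatula 180 mm long, lying flat.
Not all that is in view belongs to the job. What is shaped like the casting but blue is not meant.

How it is judged (in metres and radians):
On the way, in this order (a step that is already met when the one before it is completed fails the run):
1. the keeper bar is swung clear of the cavity ((value of joint keeper above 1.2 rad or value of joint keeper below -1.2 rad)), for 0.2 s.
2. the ejector grip is at the far end and the casting stands raised out of the cavity (value of joint ejector_slide above 0.084 m and z of casting in the frame of mould above 0.063 m), for 0.2 s.
3. the casting lies wholly on the stand (x of corner_a in the frame of stand between -0.065 and 0.065 m and y of corner_a in the frame of stand between -0.058 and 0.058 m and x of corner_b in the frame of stand between -0.065 and 0.065 m and y of corner_b in the frame of stand between -0.058 and 0.058 m and x of corner_c in the frame of stand between -0.065 and 0.065 m and y of corner_c in the frame of stand between -0.058 and 0.058 m and x of corner_d in the frame of stand between -0.065 and 0.065 m and y of corner_d in the frame of stand between -0.058 and 0.058 m and z of casting in the frame of stand between 0.059 and 0.069 m and angle between casting's own z axis and vertical below 0.08 rad), for 0.2 s.
4. the ejector grip is back at its starting end (value of joint ejector_slide below 0.006 m), for 0.2 s.
At the end, for the whole second after the job is handed in: The casting rests flat on the stand's plate, all four lower corners on it (up to 3 mm over the edge is allowed), at rest; the ejector grip is within 6 mm of its starting end; the keeper bar is still turned more than 1.2 rad (70 degrees) from straight, to either side (all of step 3 and (value of joint keeper above 1.2 rad or value of joint keeper below -1.2 rad) and value of joint ejector_slide below 0.006 m and linear speed of casting below 0.01 m/s); the robot touches nothing.
It fails at once if the casting is lifted more than 20 mm above the raised ejector (z of casting in the frame of mould above 0.087 m).
It fails at once if the casting is tipped by more than 20 degrees (angle between casting's own z axis and vertical above 0.35 rad).
It fails at once if another thing on the bench (puck, jar, bottle, beaker or spatula) is moved by more than 30 mm (distance of any of puck, jar, bottle, beaker, spatula from where it was at the start of the episode above 0.03 m).
It also fails if it takes over 54 s, if anything falls off the work surface, if the arm or the gripper's body presses on something with over 40 N, if the wrist force passes 120 N, or if a joint passes its speed limit or range.

## Robot

A 6-joint arm with a two-finger parallel gripper is mounted at the origin on the work surface. World frame = base frame: x ahead of the robot, y to its left, z up, the work surface at z = 0. Lengths are in mm, angles in rad, forces in N, time in s.
With the tool pointing down it reaches from about 400 to 925 mm from the base axis. Payload 12.5 kg.
Tool frame: the origin (TCP) lies at the very end of the fingers, on their centre line; the grasp point (between the pads) lies behind it (env.grip_depth is the z of the grasp point in the tool frame, in mm); z points along the fingers, y is the line along which they close (so a half turn about z gives the same grasp; the last joint's range is limited). The gripper opens to 95 mm and grips with 3 to 60 N. Pads are 20 mm wide; open, the fingers measure 119 mm over their backs; the gripper's body (75 mm by 180 mm) begins 59 mm behind the grasp point.
Start: joints at [1.069, 0.491, 1.559, -0, 1.092, -0.106], TCP at [240.952, 576.705, 214.661] pointing down, gripper open.
Joint ranges: [-3.1, 3.1], [-0.84, 2.19], [0.05, 2.79], [-1.13, 4.28], [0.06, 2.93], [-2.69, 2.69]. Speed limits (rad/s): [2.22, 2.22, 2.79, 3.14, 3.14, 3.14].

## Interface

Orientations are given as [roll, pitch, yaw] about the fixed x, y, z axes, in that order (R = Rz(yaw) Ry(pitch) Rx(roll)).
In Python, from cell import env, optics gives the robot as it stands.
- The arm moves only by the tool step_arm, never from a script. Its argument "moves" is a list of rows, each an object of numbers: "tx", "ty", "tz": the shift along the tool's x, y, z in mm; "roll": the turn about the tool's z in rad. In form: [{"tx": .., "ty": .., "tz": .., "roll": ..}, ...]. A call has 1 to 12 rows; each row is the pose to reach, as a shift and turn from the pose commanded when the call began, along the tool's axes at that moment; what a row does not reach only later rows make up. A row lasts 1/12 s, in which the tool goes at most 41.7 mm and 7.16 degrees, less where a joint would pass 70% of its speed; a pose out of reach is approached as far as the arm can. A call with a gripper value outside its range is refused whole. "grip" is the finger opening in mm, from 0 to 95.1, set as the call begins (left out, the last holds). The fingers move at their own pace and stop on an object; the grip force is fixed at half the most. Time passes only in rows, so rows that repeat a pose let the fingers close. It gives the time, the measured TCP pose, the force, the opening and the grip force at its end, in the units of the state.
- env.state(): the state, without advancing time (a new reading comes with each control period).
- optics.read_camera(name): name is "scene" or "top" or "wrist"; returns a dict with "pixels" (384x512x3 uint8, blue, green, red), "mtx" (3x3 intrinsics, pixels), "view" (4x4, takes a point from world to camera coordinates). Camera axes: x right, y down, z forward; pixel columns grow to the right and rows downward; lengths in mm; the calibration is good to about 2 mm. A picture is of the moment at which its call begins. There is no depth.
- env.job_done(): hands the job in; it is judged then, once.
The state is a dict: "t": time; "joints": joint angles; "qvel": joint speeds; "tau": joint torques, N m; "eef_pos": TCP position; "tcp_rot": TCP orientation; "ft_force": force on the tool from outside, world axes, zero at the start; "moment": the same for the moment, N m; "opening": opening from 0.0 (shut) to 1.0 (fully open); "grip_force": force on a finger pad.
Only numpy, scipy, OpenCV 4.12 (cv2) and the standard library are available. Lean on these libraries where they do the work, as an engineer would, in place of code of your own. Each camera call takes 0.05 s, during which the arm holds its last target. There are 200 camera calls.

## Working session

There is one attempt and no reset: what is moved stays moved. The work goes in short steps, Python scripts to look and compute and a tool call to move; the robot and the scene stay as the last step left them, time stands still between calls to the robot, and variables do not carry over. Pictures are saved under pics/ and viewed, at most 10 in all, crops included, and the job is handed in when it is done.

Besides the shell and the picture viewer there is one more tool, called after "Request:" in YAML: its name, and indented under it one key for each argument. step_arm: Moves the arm, as the interface text tells. Its arguments: {"type":"object","properties":{"moves":{"type":"array"},"grip":{"type":"number"}},"required":["moves"]}

```bash
mkdir -p pics; ls; python3 - <<'E'
from cell import env, optics
import cv2,pickle,numpy as np
d={}
for n in("scene","top"):
    c=optics.read_camera(n);d[n]=c;cv2.imwrite(f"pics/{n}0.png",c["pixels"])
    print(n,np.round(c["mtx"],1).tolist(),np.round(c["view"],3).tolist())
pickle.dump(d,open("c0.pkl","wb"));print(env.state(),env.grip_depth)
E
```

```text
pics
scene [[448.5, 0.0, 257.0], [0.0, 448.5, 188.3], [0.0, 0.0, 1.0]] [[0.548, 0.836, 0.0, -281.005], [0.659, -0.431, -0.617, -297.967], [-0.516, 0.338, -0.787, 1441.593], [0.0, 0.0, 0.0, 1.0]]
top [[428.3, 0.0, 253.9], [0.0, 428.3, 191.3], [0.0, 0.0, 1.0]] [[-0.003, -1.0, 0.002, -33.388], [-0.986, 0.003, -0.164, 554.703], [0.164, -0.003, -0.986, 956.29], [0.0, 0.0, 0.0, 1.0]]
{'t': 0.1, 'joints': array([ 1.06941503e+00,  4.91515489e-01,  1.55936574e+00, -1.48655964e-05,
        1.09166509e+00, -1.05620108e-01]), 'qvel': array([ 1.97068795e-04, -9.58734496e-05, -4.10000194e-03, -2.46952571e-05,
       -1.88429357e-03, -5.54705717e-04]), 'tau': array([ 3.25752211e-03, -6.13619757e+01, -2.58608204e+01,  6.93760416e-02,
        4.69706138e-02, -1.21041489e-04]), 'eef_pos': array([240.84428748, 576.52094986, 214.1179463 ]), 'tcp_rot': array([-3.14064291e+00, -8.74274284e-05,  2.74583828e+00]), 'ft_force': array([-0.37093897, -0.91999854,  0.27841166]), 'moment': array([0.02419257, 0.04539434, 0.0217161 ]), 'grip_force': 0.0, 'opening': 1.0013674887460207} -18.8
```

View pics/top0.png

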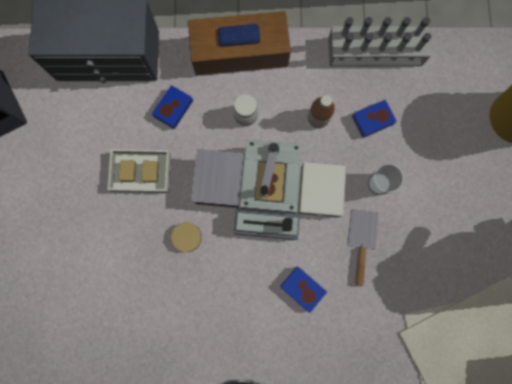

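View pics/scene0.png

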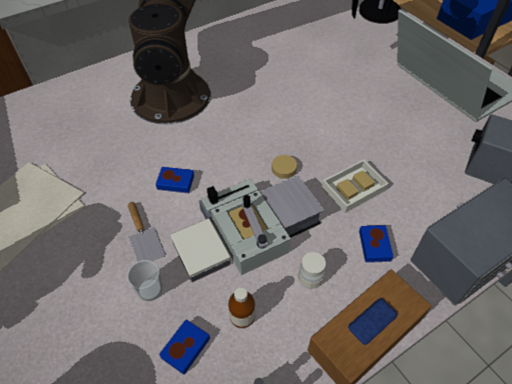

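The top view shows the mould at (270,178), with the knob near (265,188), the ejector grip at (287,225), the stand on the left (+y) at (218,178) and the slide box on the right. The jar at (246,110) and the bottle at (322,110) stand behind. I'll zoom in for the measurements.

```bash
python3 - <<'E'
import cv2,pickle
d=pickle.load(open("c0.pkl","rb"))
a=d["top"]["pixels"][130:245,185:350]
cv2.imwrite("pics/z1.png",cv2.resize(a,None,fx=4.8,fy=4.8,interpolation=cv2.INTER_CUBIC))
E
```

```text
(no output)
```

View pics/z1.png

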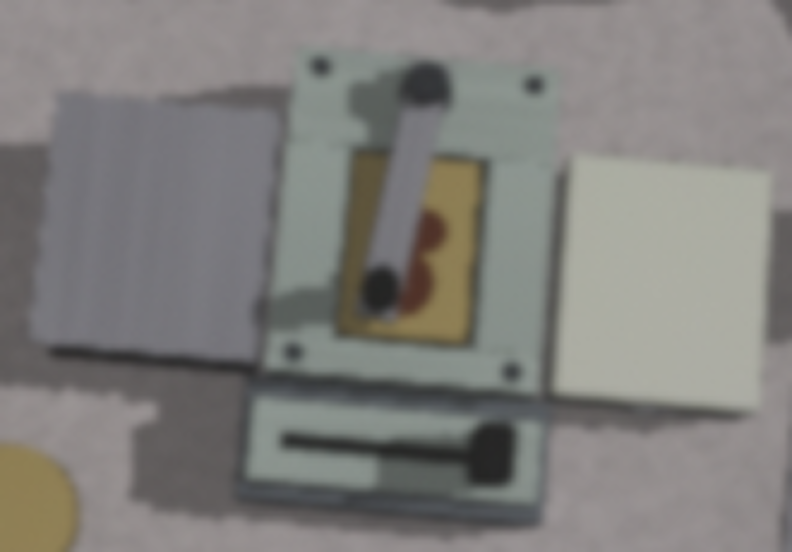

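The zoom (×4.8, offset 185,130) shows deck corners at about (295,52), (560,72), (545,393) and (262,372), and stand corners at about (58,92), (282,110), (262,362) and (32,340). The knob top is at about (381,285) and the grip top at about (492,450). Next I cast rays and do a rigid fit.

```bash
cat > h.py <<'E'
import numpy as np,pickle,cv2
from scipy.optimize import least_squares
def ray(c,uv,z):
    R=c["view"][:3,:3];t=c["view"][:3,3];o=-R.T@t
    d=R.T@np.linalg.solve(c["mtx"],[uv[0],uv[1],1.]);return (o+d*(z-o[2])/d[2])[:2]
def fit(model,pts):
    f=lambda p:((np.array(model)@np.array([[np.cos(p[2]),np.sin(p[2])],[-np.sin(p[2]),np.cos(p[2])]])+p[:2])-pts).ravel()
    r=least_squares(f,[*np.mean(pts,0),0],x_scale=[100,100,1]);return r.x,r.fun.reshape(-1,2)
E
python3 - <<'E'
from h import *
np.set_printoptions(precision=1,suppress=True)
c=pickle.load(open("c0.pkl","rb"))["top"]
W=lambda p,z:ray(c,(p[0]/4.8+185-.4,p[1]/4.8+130-.4),z)
deck=[W(p,66) for p in[(295,52),(560,72),(545,393),(262,372)]]
cav=[W(p,66) for p in[(352,152),(488,160),(470,343),(337,333)]]
st=[W(p,64) for p in[(58,92),(282,110),(262,362),(32,340)]]
m,r=fit([(95,65),(95,-65),(-65,-65),(-65,65)],np.array(deck));print(m,m[2]*57.3);print(r)
m3,r=fit([(47,34),(47,-34),(-47,-34),(-47,34)],np.array(cav));print(m3,m3[2]*57.3);print(r)
s,r=fit([(62,55),(62,-55),(-62,-55),(-62,55)],np.array(st));print(s,s[2]);print(r)
R=np.array([[np.cos(m[2]),-np.sin(m[2])],[np.sin(m[2]),np.cos(m[2])]])
print("stand in mould",R.T@(s[:2]-m[:2]))
k=W((381,285),111);g=W((492,450),94.5)
print("knob",k,R.T@(k-m[:2]),"grip",g,R.T@(g-m[:2]), "yaw",m[2])
E
```

```text
[573.2 -73.9  -0.1] -4.681330552204434
[[ 1.3  0.4]
 [ 1.1 -0.3]
 [-1.3  2.2]
 [-1.1 -2.3]]
[575.3 -73.2  -0.1] -5.10598772097673
[[ 3.4  1.2]
 [ 1.5 -0.8]
 [-2.9 -2.4]
 [-1.9  2. ]]
[586.7  48.5  -0.1] -0.08530627664531291
[[ 0.5 -0.1]
 [ 0.4 -0.7]
 [ 0.3  0.4]
 [-1.2  0.4]]
stand in mould [  3.5 123.1]
knob [548.8 -57.1] [-25.6  14.8] grip [ 474.8 -107.8] [-95.2 -41.8] yaw -0.08169861347651718
```

Request:
step_arm:
  moves:
    - {"tx":-529,"ty":-466,"tz":0,"roll":1.26}
    - {"tx":-529,"ty":-466,"tz":0,"roll":1.26}
    - {"tx":-529,"ty":-466,"tz":0,"roll":1.26}
    - {"tx":-529,"ty":-466,"tz":0,"roll":1.26}
    - {"tx":-529,"ty":-466,"tz":0,"roll":1.26}
    - {"tx":-529,"ty":-466,"tz":0,"roll":1.26}
    - {"tx":-529,"ty":-466,"tz":0,"roll":1.26}
    - {"tx":-529,"ty":-466,"tz":0,"roll":1.26}
    - {"tx":-529,"ty":-466,"tz":0,"roll":1.26}
    - {"tx":-529,"ty":-466,"tz":0,"roll":1.26}
    - {"tx":-529,"ty":-466,"tz":0,"roll":1.26}
    - {"tx":-529,"ty":-466,"tz":0,"roll":1.26}
  grip: 60

```text
t: 1.1
eef_pos: [460.1, 125.1, 214.6]
tcp_rot: [-3.142, -0.0, 1.484]
ft_force: [1.7, 0.6, 0.7]
opening: 0.635
grip_force: 0.0
```

Request:
step_arm:
  moves:
    - {"tx":-174,"ty":104,"tz":0,"roll":0}
    - {"tx":-174,"ty":104,"tz":0,"roll":0}
    - {"tx":-174,"ty":104,"tz":0,"roll":0}
    - {"tx":-174,"ty":104,"tz":0,"roll":0}
    - {"tx":-174,"ty":104,"tz":0,"roll":0}
    - {"tx":-174,"ty":104,"tz":0,"roll":0}
    - {"tx":-174,"ty":104,"tz":0,"roll":0}
    - {"tx":-174,"ty":104,"tz":0,"roll":0}
    - {"tx":-174,"ty":104,"tz":0,"roll":0}

```text
t: 1.85
eef_pos: [548.0, -54.1, 214.6]
tcp_rot: [-3.141, -0.0, 1.487]
ft_force: [-0.5, 0.0, 0.5]
opening: 0.632
grip_force: 0.0
```

```bash
python3 - <<'E'
from cell import env, optics
import cv2,pickle
c=optics.read_camera("wrist");s=env.state();pickle.dump((c,s),open("w1.pkl","wb"))
cv2.imwrite("pics/w1.png",c["pixels"]);print(s["eef_pos"],s["tcp_rot"])
E
```

```text
[548.12524657 -53.9958931  214.67404677] [-3.14135229e+00 -1.76682288e-04  1.48716048e+00]
```

View pics/w1.png

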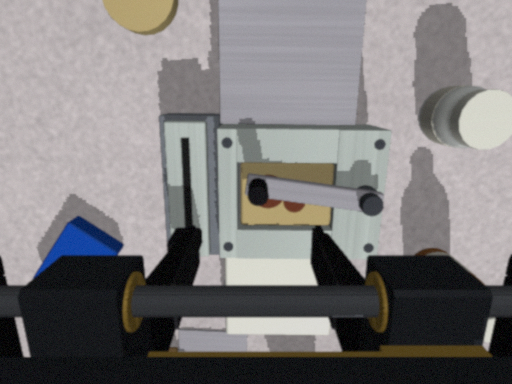

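The wrist view shows deck corners at about (218,127), (386,128) and (219,259), the knob at (258,191), the pivot head at (371,201), and the stand's right and left edges at columns 220 and 364. I'll compute the poses from these.

```bash
python3 - <<'E'
from h import *
np.set_printoptions(precision=1,suppress=True)
c,s=pickle.load(open("w1.pkl","rb"))
print("cam",-c["view"][:3,:3].T@c["view"][:3,3])
im=c["pixels"];g=im.max(2)
def blob(x0,y0,x1,y1,t=50):
    m=(g[y0:y1,x0:x1]<t).astype('uint8');n,l,st,ce=cv2.connectedComponentsWithStats(m);i=1+np.argmax(st[1:,4]);return ce[i]+[x0,y0],st[i]
print(blob(240,172,280,212),blob(355,180,388,222))
P=np.array([ray(c,p,66) for p in[(386,128),(219,259),(218,127)]])
m,r=fit([(95,65),(-65,-65),(-65,65)],P);print(m,r)
R=np.array([[np.cos(m[2]),-np.sin(m[2])],[np.sin(m[2]),np.cos(m[2])]])
for n,p,z in[("knob",(258,190),111),("knobmid",(258,191),100),("grip",(190,238),94.5)]:
    k=ray(c,p,z);print(n,k,R.T@(k-m[:2]))
E
```

```text
cam [554.7  22.3 385. ]
(array([257.7, 191.6]), array([  9,   7,  19,  26, 415], dtype=int32)) (array([365.2, 198.5]), array([ 5, 13, 16, 16, 89], dtype=int32))
[574.5 -74.   -0.1] [[ 3.5 -0.2]
 [-0.   1.1]
 [-3.4 -0.9]]
knob [550.6 -53. ] [-25.5  18.9]
knobmid [550.3 -56.9] [-25.5  15. ]
grip [485.  -97.4] [-87.3 -30.7]
```

Request:
step_arm:
  moves:
    - {"tx":-2.5,"ty":2,"tz":40,"roll":0}
    - {"tx":-2.5,"ty":2,"tz":75,"roll":0}
    - {"tx":-2.5,"ty":2,"tz":100,"roll":0}
    - {"tx":-2.5,"ty":2,"tz":120,"roll":0}
    - {"tx":-2.5,"ty":2,"tz":128,"roll":0}
    - {"tx":-2.5,"ty":2,"tz":128,"roll":0}
    - {"tx":-2.5,"ty":2,"tz":128,"roll":0}

```text
t: 2.48
eef_pos: [550.6, -57.2, 87.3]
tcp_rot: [3.141, -0.0, 1.487]
ft_force: [0.3, 0.5, 1.0]
opening: 0.631
grip_force: 0.0
```

Request:
step_arm:
  moves:
    - {"tx":0,"ty":0,"tz":0,"roll":0}
    - {"tx":0,"ty":0,"tz":0,"roll":0}
    - {"tx":0,"ty":0,"tz":0,"roll":0}
    - {"tx":0,"ty":0,"tz":0,"roll":0}
    - {"tx":0,"ty":0,"tz":0,"roll":0}
    - {"tx":0,"ty":0,"tz":0,"roll":0}
    - {"tx":0,"ty":0,"tz":0,"roll":0}
    - {"tx":0,"ty":0,"tz":0,"roll":0}
  grip: 10

```text
t: 3.15
eef_pos: [550.2, -57.7, 86.7]
tcp_rot: [-3.141, -0.0, 1.486]
ft_force: [-1.3, 0.3, 2.2]
opening: 0.18
grip_force: 30.0
```

Request:
step_arm:
  moves:
    - {"tx":-14.3,"ty":-1,"tz":0,"roll":0}
    - {"tx":-29.8,"ty":0.2,"tz":0,"roll":0}
    - {"tx":-45,"ty":3.6,"tz":0,"roll":0}
    - {"tx":-59.5,"ty":9.4,"tz":0,"roll":0}
    - {"tx":-73,"ty":17.2,"tz":0,"roll":0}
    - {"tx":-85.2,"ty":26.9,"tz":0,"roll":0}
    - {"tx":-95.8,"ty":38.4,"tz":0,"roll":0}
    - {"tx":-104.5,"ty":51.3,"tz":0,"roll":0}
    - {"tx":-111.2,"ty":65.3,"tz":0,"roll":0}
    - {"tx":-114.5,"ty":75.2,"tz":0,"roll":0}
    - {"tx":-116.8,"ty":85.3,"tz":0,"roll":0}
    - {"tx":-117.5,"ty":90.5,"tz":0,"roll":0}

```text
t: 4.15
eef_pos: [630.4, -186.0, 86.4]
tcp_rot: [-3.141, 0.003, 1.485]
ft_force: [-6.0, -16.0, 0.6]
opening: 0.182
grip_force: 30.0
```

Request:
step_arm:
  moves:
    - {"tx":0,"ty":0,"tz":0,"roll":0}
    - {"tx":0,"ty":0,"tz":0,"roll":0}
    - {"tx":0,"ty":0,"tz":0,"roll":0}
    - {"tx":0,"ty":0,"tz":0,"roll":0}
  grip: 32

```text
t: 4.48
eef_pos: [630.4, -182.1, 86.6]
tcp_rot: [-3.141, -0.0, 1.486]
ft_force: [-0.2, -0.3, 0.8]
opening: 0.328
grip_force: 0.0
```

Request:
step_arm:
  moves:
    - {"tx":0,"ty":0,"tz":-15,"roll":0}
    - {"tx":0,"ty":0,"tz":-40,"roll":0}
    - {"tx":0,"ty":0,"tz":-60,"roll":0}
    - {"tx":0,"ty":0,"tz":-80,"roll":0}
    - {"tx":0,"ty":0,"tz":-80,"roll":0}

```text
t: 4.9
eef_pos: [631.9, -182.6, 170.8]
tcp_rot: [3.136, 0.001, 1.486]
ft_force: [-0.1, 0.6, 0.8]
opening: 0.335
grip_force: 0.0
```

```bash
python3 - <<'E'
from cell import env, optics
import cv2,pickle
c=optics.read_camera("wrist");s=env.state();pickle.dump((c,s),open("w2.pkl","wb"))
cv2.imwrite("pics/w2.png",c["pixels"]);print(s["eef_pos"],s["tcp_rot"])
E
```

```text
[ 631.2468778  -182.37445956  168.65799259] [3.13800400e+00 8.71959828e-04 1.48625935e+00]
```

View pics/w2.png

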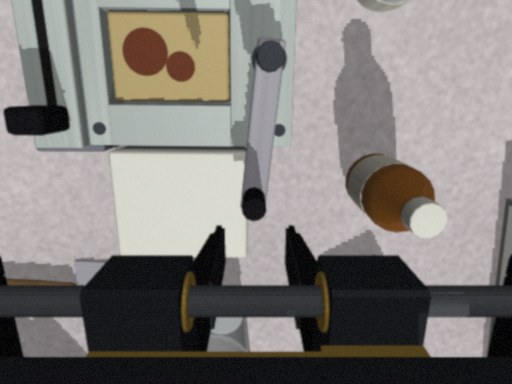

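Keeper is swung to about 80°, clear of the cavity (bar runs from (270,55) to (254,205)). The casting sits in the open cavity and the grip is at about (28,121).

```bash
python3 - <<'E'
from h import *
c,s=pickle.load(open("w2.pkl","rb"))
print(ray(c,(28,121),94.5))
g=c["pixels"].max(2)[95:145,0:80]
m=(g<45).astype('uint8');n,l,st,ce=cv2.connectedComponentsWithStats(m);i=1+np.argmax(st[1:,4]);print(st[i],ce[i]+[0,95])
print([ray(c,p,66) for p in [(40,150),(292,145)]])
E
```

```text
[ 479.25453398 -110.22881813]
[   5    0   64   39 1696] [ 37.12441038 118.20283019]
[array([ 464.42266385, -133.84662567]), array([ 665.14486324, -147.2315626 ])]
```

Request:
step_arm:
  moves:
    - {"tx":59,"ty":-161,"tz":0,"roll":0}
    - {"tx":59,"ty":-161,"tz":0,"roll":0}
    - {"tx":59,"ty":-161,"tz":0,"roll":0}
    - {"tx":59,"ty":-161,"tz":0,"roll":0}
    - {"tx":59,"ty":-161,"tz":0,"roll":0}
    - {"tx":59,"ty":-161,"tz":0,"roll":0}
    - {"tx":59,"ty":-161,"tz":35,"roll":0}
    - {"tx":59,"ty":-161,"tz":60,"roll":0}
    - {"tx":59,"ty":-161,"tz":80,"roll":0}
    - {"tx":59,"ty":-161,"tz":93,"roll":0}
    - {"tx":59,"ty":-161,"tz":94,"roll":0}
    - {"tx":59,"ty":-161,"tz":94,"roll":0}
  grip: 62

```text
t: 5.95
eef_pos: [475.6, -110.3, 71.7]
tcp_rot: [-3.14, -0.001, 1.486]
ft_force: [0.6, -0.0, 0.5]
opening: 0.654
grip_force: 0.0
```

Request:
step_arm:
  moves:
    - {"tx":0,"ty":0,"tz":0,"roll":0}
    - {"tx":0,"ty":0,"tz":0,"roll":0}
    - {"tx":0,"ty":0,"tz":0,"roll":0}
    - {"tx":0,"ty":0,"tz":0,"roll":0}
    - {"tx":0,"ty":0,"tz":0,"roll":0}
    - {"tx":0,"ty":0,"tz":0,"roll":0}
    - {"tx":0,"ty":0,"tz":0,"roll":0}
  grip: 20

```text
t: 6.53
eef_pos: [475.1, -110.1, 73.0]
tcp_rot: [3.141, 0.0, 1.486]
ft_force: [-2.2, 0.3, 5.2]
opening: 0.291
grip_force: 30.0
```

Request:
step_arm:
  moves:
    - {"tx":5,"ty":0,"tz":0,"roll":0}
    - {"tx":14,"ty":0,"tz":0,"roll":0}
    - {"tx":23,"ty":0,"tz":0,"roll":0}
    - {"tx":32,"ty":0,"tz":0,"roll":0}
    - {"tx":41,"ty":0,"tz":0,"roll":0}
    - {"tx":50,"ty":0,"tz":0,"roll":0}
    - {"tx":59,"ty":0,"tz":0,"roll":0}
    - {"tx":68,"ty":0,"tz":0,"roll":0}
    - {"tx":77,"ty":0,"tz":0,"roll":0}
    - {"tx":86,"ty":0,"tz":0,"roll":0}
    - {"tx":91,"ty":0,"tz":0,"roll":0}
    - {"tx":91,"ty":0,"tz":0,"roll":0}

```text
t: 7.53
eef_pos: [483.6, -19.5, 72.9]
tcp_rot: [3.14, 0.001, 1.487]
ft_force: [0.4, -7.8, 5.8]
opening: 0.292
grip_force: 30.0
```

Request:
step_arm:
  moves:
    - {"tx":1,"ty":0,"tz":0,"roll":0}
    - {"tx":1,"ty":0,"tz":0,"roll":0}
    - {"tx":1,"ty":0,"tz":0,"roll":0}

```text
t: 7.78
eef_pos: [483.6, -19.3, 72.9]
tcp_rot: [3.14, 0.001, 1.486]
ft_force: [-0.0, -14.6, 5.8]
opening: 0.291
grip_force: 30.0
```

Request:
step_arm:
  moves:
    - {"tx":-1,"ty":0,"tz":0,"roll":0}
    - {"tx":-1,"ty":0,"tz":0,"roll":0}
    - {"tx":-1,"ty":0,"tz":0,"roll":0}
    - {"tx":-1,"ty":0,"tz":0,"roll":0}
    - {"tx":-1,"ty":0,"tz":-20,"roll":0}
    - {"tx":-1,"ty":0,"tz":-55,"roll":0}
    - {"tx":-1,"ty":0,"tz":-85,"roll":0}
  grip: 60

```text
t: 8.37
eef_pos: [482.4, -19.0, 158.5]
tcp_rot: [-3.14, -0.0, 1.486]
ft_force: [-0.6, -0.3, -0.9]
opening: 0.627
grip_force: 0.0
```

Request:
step_arm:
  moves:
    - {"tx":-107,"ty":96,"tz":-15,"roll":0}
    - {"tx":-107,"ty":96,"tz":-15,"roll":0}
    - {"tx":-107,"ty":96,"tz":-15,"roll":0}
    - {"tx":-107,"ty":96,"tz":-15,"roll":0}
    - {"tx":-107,"ty":96,"tz":-15,"roll":0}
    - {"tx":-107,"ty":96,"tz":-15,"roll":0}
  grip: 50

```text
t: 8.87
eef_pos: [569.3, -134.5, 172.0]
tcp_rot: [-3.141, -0.001, 1.485]
ft_force: [0.2, -0.3, 0.4]
opening: 0.527
grip_force: 0.0
```

```bash
python3 - <<'E'
from cell import env, optics
import cv2,pickle
c=optics.read_camera("wrist");s=env.state();pickle.dump((c,s),open("w3.pkl","wb"))
cv2.imwrite("pics/w3.png",c["pixels"]);print(s["eef_pos"],s["tcp_rot"])
E
```

```text
[ 568.74078734 -133.64272175  172.00586621] [-3.14013596e+00 -7.12797157e-04  1.48551750e+00]
```

View pics/w3.png

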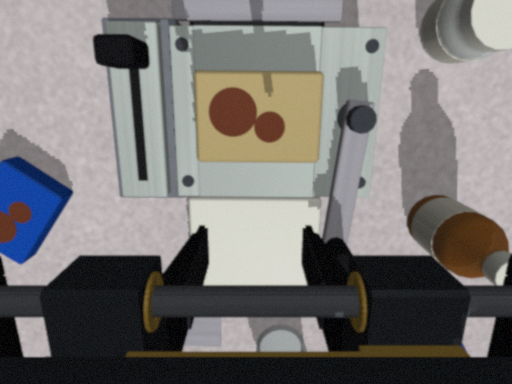

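The ejector grip is at the far end and the block stands raised, with top corners (195,72), (322,72), (320,163) and (199,162). The keeper bar is clear on the right.

```bash
python3 - <<'E'
from h import *
c,s=pickle.load(open("w3.pkl","rb"))
P=np.array([ray(c,p,93) for p in[(195,72),(322,72),(320,163),(199,162)]])
print(P,fit([(-45,32),(45,32),(45,-32),(-45,-32)],P)); print(ray(c,(337,250),111))
E
```

```text
[[ 536.33845143  -39.45066226]
 [ 622.76795326  -47.03515166]
 [ 619.15875025 -110.00595694]
 [ 530.86438995 -101.5532559 ]] (array([ 5.77282386e+02, -7.45112567e+01, -8.51157531e-02]), array([[-1.17274148,  0.64914626],
       [ 2.07194235,  0.58246409],
       [ 0.24031224, -0.21504044],
       [-1.13951312, -1.01656991]]))
[ 626.13620869 -171.93214807]
```

Request:
step_arm:
  moves:
    - {"tx":0,"ty":3,"tz":35,"roll":0}
    - {"tx":0,"ty":3,"tz":65,"roll":0}
    - {"tx":0,"ty":3,"tz":88,"roll":0}
    - {"tx":0,"ty":3,"tz":98,"roll":0}
    - {"tx":0,"ty":3,"tz":98,"roll":0}
    - {"tx":5,"ty":3,"tz":98,"roll":0}
    - {"tx":10,"ty":3,"tz":98,"roll":0}
    - {"tx":15,"ty":3,"tz":98,"roll":0}
    - {"tx":20,"ty":3,"tz":98,"roll":0}
    - {"tx":25,"ty":3,"tz":98,"roll":0}
    - {"tx":30,"ty":3,"tz":98,"roll":0}
    - {"tx":35,"ty":3,"tz":98,"roll":0}

```text
t: 9.92
eef_pos: [575.7, -99.2, 75.1]
tcp_rot: [3.141, 0.0, 1.486]
ft_force: [-0.4, -3.1, 3.0]
opening: 0.525
grip_force: 1.5
```

Request:
step_arm:
  moves:
    - {"tx":6,"ty":0,"tz":0,"roll":0}
    - {"tx":12,"ty":0,"tz":0,"roll":0}
    - {"tx":18,"ty":0,"tz":0,"roll":0}
    - {"tx":24,"ty":0,"tz":0,"roll":0}
    - {"tx":30,"ty":0,"tz":0,"roll":0}
    - {"tx":36,"ty":0,"tz":0,"roll":0}
    - {"tx":42,"ty":0,"tz":0,"roll":0}
    - {"tx":48,"ty":0,"tz":0,"roll":0}
    - {"tx":54,"ty":0,"tz":0,"roll":0}
    - {"tx":58,"ty":0,"tz":0,"roll":0}
    - {"tx":60,"ty":0,"tz":0,"roll":0}
    - {"tx":60,"ty":0,"tz":0,"roll":0}

```text
t: 10.92
eef_pos: [580.5, -39.2, 74.6]
tcp_rot: [-3.141, -0.0, 1.486]
ft_force: [-0.8, -0.3, 0.1]
opening: 0.525
grip_force: 0.0
```

```bash
python3 - <<'E'
from cell import env, optics
import cv2,pickle
c=optics.read_camera("wrist");s=env.state();pickle.dump((c,s),open("w4.pkl","wb"))
cv2.imwrite("pics/w4.png",c["pixels"]);print(s["eef_pos"],s["tcp_rot"])
E
```

```text
[580.48978082 -39.49835892  74.58714317] [-3.14154845e+00 -2.12223470e-04  1.48611134e+00]
```

View pics/w4.png

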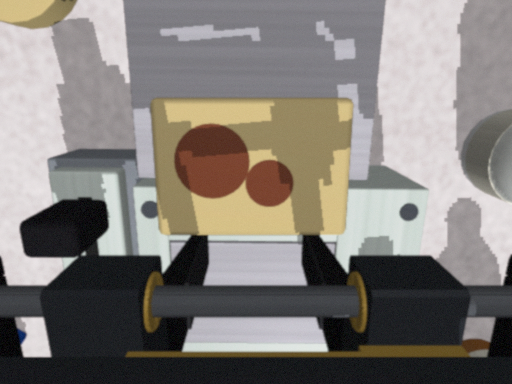

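The block is moving squarely: top corners (151,98), (353,98), (347,234) and (160,235), already partly over the stand.

```bash
python3 - <<'E'
from h import *
c,s=pickle.load(open("w4.pkl","rb"))
P=np.array([ray(c,p,93) for p in[(151,98),(353,98),(347,234),(160,235)]])
f,r=fit([(-45,32),(45,32),(45,-32),(-45,-32)],P);print(f,r)
d=np.array([586.7,48.5])-f[:2];print(d,d@[.085,.996],d@[.996,-.085])
E
```

```text
[ 5.83271891e+02  4.97388824e+00 -8.07663889e-02] [[-1.94371187  0.74084049]
 [ 2.30888297  0.83209406]
 [ 0.46655668 -0.88759695]
 [-0.83172778 -0.68533767]]
[ 3.4281085  43.52611176] 43.64339653993716 -0.28532343051270015
```

Request:
step_arm:
  moves:
    - {"tx":5,"ty":0,"tz":0,"roll":0}
    - {"tx":10,"ty":0,"tz":0,"roll":0}
    - {"tx":15,"ty":0,"tz":0,"roll":0}
    - {"tx":20,"ty":0,"tz":0,"roll":0}
    - {"tx":25,"ty":0,"tz":0,"roll":0}
    - {"tx":30,"ty":0,"tz":0,"roll":0}
    - {"tx":35,"ty":0,"tz":0,"roll":0}
    - {"tx":39,"ty":0,"tz":0,"roll":0}
    - {"tx":42,"ty":0,"tz":0,"roll":0}
    - {"tx":44,"ty":0,"tz":0,"roll":0}
    - {"tx":45,"ty":0,"tz":0,"roll":0}
    - {"tx":45,"ty":0,"tz":0,"roll":0}

```text
t: 11.97
eef_pos: [584.3, 5.3, 74.6]
tcp_rot: [3.142, -0.0, 1.486]
ft_force: [-0.1, -0.4, -0.0]
opening: 0.525
grip_force: 0.0
```

Request:
step_arm:
  moves:
    - {"tx":0,"ty":0,"tz":0,"roll":0}
    - {"tx":-10,"ty":0,"tz":0,"roll":0}
    - {"tx":-20,"ty":0,"tz":-20,"roll":0}
    - {"tx":-20,"ty":0,"tz":-50,"roll":0}
    - {"tx":-20,"ty":0,"tz":-85,"roll":0}
    - {"tx":-20,"ty":0,"tz":-95,"roll":0}
    - {"tx":-20,"ty":0,"tz":-95,"roll":0}

```text
t: 12.55
eef_pos: [583.7, -15.7, 172.5]
tcp_rot: [3.136, 0.0, 1.485]
ft_force: [0.1, 0.1, -0.9]
opening: 0.525
grip_force: 0.0
```

```bash
python3 - <<'E'
from cell import env, optics
import cv2,pickle
c=optics.read_camera("wrist");s=env.state();pickle.dump((c,s),open("w5.pkl","wb"))
cv2.imwrite("pics/w5.png",c["pixels"]);print(s["eef_pos"],s["tcp_rot"])
E
```

```text
[582.84305131 -15.48823446 170.39407661] [3.13930102e+00 4.25464940e-05 1.48529601e+00]
```

View pics/w5.png

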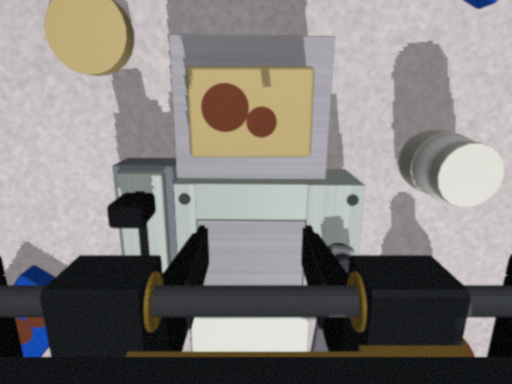

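The block lies wholly on the stand: block rows 67–157 and columns 189–314 are within the plate's rows 37–178 and columns 172–333. Next I return the ejector.

Request:
step_arm:
  moves:
    - {"tx":-12,"ty":-99,"tz":0,"roll":0}
    - {"tx":-12,"ty":-99,"tz":0,"roll":0}
    - {"tx":-12,"ty":-99,"tz":0,"roll":0}
    - {"tx":-12,"ty":-99,"tz":0,"roll":0}
    - {"tx":-12,"ty":-99,"tz":0,"roll":0}
    - {"tx":-12,"ty":-99,"tz":35,"roll":0}
    - {"tx":-12,"ty":-99,"tz":65,"roll":0}
    - {"tx":-12,"ty":-99,"tz":88,"roll":0}
    - {"tx":-12,"ty":-99,"tz":97,"roll":0}
    - {"tx":-12,"ty":-99,"tz":97,"roll":0}
    - {"tx":-12,"ty":-99,"tz":97,"roll":0}
  grip: 60

```text
t: 13.52
eef_pos: [483.4, -18.5, 72.4]
tcp_rot: [-3.141, -0.0, 1.486]
ft_force: [-0.3, -0.1, 0.4]
opening: 0.634
grip_force: 0.0
```

Request:
step_arm:
  moves:
    - {"tx":0,"ty":0,"tz":0,"roll":0}
    - {"tx":0,"ty":0,"tz":0,"roll":0}
    - {"tx":0,"ty":0,"tz":0,"roll":0}
    - {"tx":0,"ty":0,"tz":0,"roll":0}
    - {"tx":0,"ty":0,"tz":0,"roll":0}
    - {"tx":0,"ty":0,"tz":0,"roll":0}
    - {"tx":0,"ty":0,"tz":0,"roll":0}
  grip: 20

```text
t: 14.1
eef_pos: [483.6, -18.5, 73.1]
tcp_rot: [3.14, -0.0, 1.485]
ft_force: [2.1, -0.0, 4.9]
opening: 0.291
grip_force: 30.0
```

Request:
step_arm:
  moves:
    - {"tx":-5,"ty":0,"tz":0,"roll":0}
    - {"tx":-14,"ty":0,"tz":0,"roll":0}
    - {"tx":-23,"ty":0,"tz":0,"roll":0}
    - {"tx":-32,"ty":0,"tz":0,"roll":0}
    - {"tx":-41,"ty":0,"tz":0,"roll":0}
    - {"tx":-50,"ty":0,"tz":0,"roll":0}
    - {"tx":-59,"ty":0,"tz":0,"roll":0}
    - {"tx":-68,"ty":0,"tz":0,"roll":0}
    - {"tx":-77,"ty":0,"tz":0,"roll":0}
    - {"tx":-86,"ty":0,"tz":0,"roll":0}
    - {"tx":-91,"ty":0,"tz":0,"roll":0}
    - {"tx":-91,"ty":0,"tz":0,"roll":0}

```text
t: 15.1
eef_pos: [475.1, -108.9, 73.0]
tcp_rot: [3.142, -0.002, 1.484]
ft_force: [-0.6, 6.9, 8.8]
opening: 0.297
grip_force: 30.0
```

Request:
step_arm:
  moves:
    - {"tx":-1,"ty":0,"tz":0,"roll":0}
    - {"tx":-1.5,"ty":0,"tz":0,"roll":0}
    - {"tx":-1.5,"ty":0,"tz":0,"roll":0}

```text
t: 15.35
eef_pos: [475.0, -109.1, 73.0]
tcp_rot: [-3.141, -0.002, 1.485]
ft_force: [4.4, 17.2, 10.3]
opening: 0.292
grip_force: 30.0
```

Request:
step_arm:
  moves:
    - {"tx":1,"ty":0,"tz":0,"roll":0}
    - {"tx":1,"ty":0,"tz":0,"roll":0}
    - {"tx":1,"ty":0,"tz":0,"roll":0}
    - {"tx":1,"ty":0,"tz":0,"roll":0}
    - {"tx":1,"ty":0,"tz":-20,"roll":0}
    - {"tx":1,"ty":0,"tz":-55,"roll":0}
    - {"tx":1,"ty":0,"tz":-90,"roll":0}
    - {"tx":1,"ty":-30,"tz":-110,"roll":0}
    - {"tx":1,"ty":-40,"tz":-110,"roll":0}
    - {"tx":1,"ty":-40,"tz":-110,"roll":0}
  grip: 60

```text
t: 16.18
eef_pos: [433.6, -106.0, 183.1]
tcp_rot: [3.141, 0.0, 1.485]
ft_force: [0.5, -0.1, -0.0]
opening: 0.628
grip_force: 0.0
```

```bash
python3 - <<'E'
from cell import env, optics
import cv2,numpy as np
a=optics.read_camera("wrist")["pixels"];b=optics.read_camera("scene")["pixels"][150:300,150:350]
cv2.imwrite("pics/f.png",np.hstack([cv2.resize(a,(400,300)),cv2.resize(b,(400,300))]));print(env.state()["eef_pos"])
E
```

```text
[ 435.33105654 -106.36185318  182.04310242]
```

View pics/f.png

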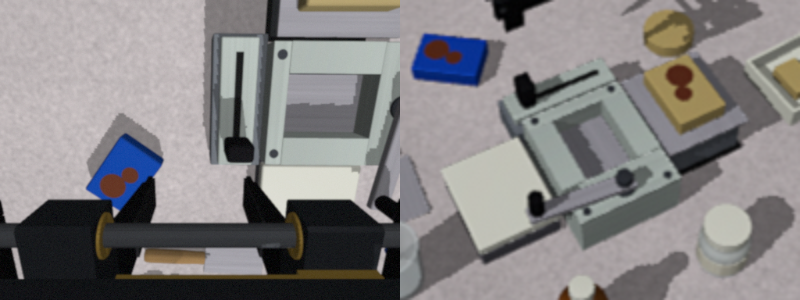

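The final view shows the grip back at its starting end, the ejector dropped, the keeper bar clear, the block flat on the stand, and the arm touching nothing.

```bash
python3 -c "
from cell import env
print(env.job_done())"
```

```text
the job is handed in; nothing more can be done
None
```

The job is handed in: the block lies flat on the stand, the ejector grip is back at its starting end, and the keeper bar is swung about 80° clear. The cameras confirmed this, but the hand-in returned no verdict.

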